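# Check a lift spindle's thread with the 10 mm pitch comb

### The job

Check that the exam-table lift spindle clamped in the V-blocks has a 10 mm thread: take the coarse thread comb (the longer leaf, five big teeth) from the wooden stand, feel for the grooves along the top of the spindle and seat the comb's teeth in them until the leaf is fully home and lies flat along the spindle. Hold it there for a good second with a light push of 5 to 10 N, square and not forced sideways; never let it bear on the spindle with more than 30 N. Then put the comb back in its own place in the stand and let go, leaving the other comb and the rest of the counter as they are.

Things in the scene. Friction and masses are not known exactly. Their poses are not given: they have to be found in the camera images.
- coarse_comb: Comb to use, 10 mm pitch, loose, about 90 g: steel leaf 54 mm long (x), 5 mm thick (y), with 5 trapezoidal teeth 10 mm apart (middle one at x 0), 5 mm tall, 5.5 mm wide at the base, 2.9 mm at the tip. Black plastic grip bar on top, 100 x 14 x 24 mm. Origin: middle of the line of tooth tips; z up. The comb is the same turned half round.
- coarse_grip (a point): Middle of the coarse comb's grip bar, 37 mm above its tooth tips (bar from 25 to 49 mm above the tips). Grip it here from above, across the bar's 14 mm (along y). x runs along the leaf, z up.
- fine_comb: The other comb, not to be used, 6 mm pitch: the same grip bar and axes, but a shorter leaf, 40 mm, with 6 teeth 6 mm apart and 3 mm tall. It stays in its place.
- stand: Fixed wooden stand, base 236 x 60 x 12 mm, long along x; origin under its centre, z up. Two equal places, centred at x -62 and +62 mm, hold the combs in either order, bar along x, teeth hanging down free. A bar's ends rest at 45 mm height (comb origin 20 mm up) on cheeks 9 mm thick, 44.5 mm either side of the place's centre, between lips 19 mm apart that rise to 58 mm.
- vblocks: Fixed steel base 300 x 76 x 12 mm, long along x, origin under its centre, z up. Two V-blocks with clamp yokes at x -112 and +112 mm (screws up to 108 mm high) hold a bright steel lift spindle, 36 mm over its thread, axis along x, level, 62 mm high. The spindle does not move under the comb.
- thread_top (a point): Middle of the top line of the threaded part, level with the crests, 80 mm over the table; x along the spindle, y across, z up. Thread on x -69..+69 mm: pitch 10 mm, crests 3.7 mm wide, grooves 6.3 mm wide at the crest, 5.5 mm deep. Where the grooves lie along x differs each time and is not given: feel or look for it. Comb origin over this point: 0 with tips on crests, -5 mm fully home.
- bronze_nut: Bystander: flanged bronze spindle nut, 72 mm across the flange, 42 mm tall, standing. Origin under its centre. Leave alone.
- spanner: Bystander: open spanner, 180 mm long, lying flat. Leave alone.
- screwdriver: Bystander: screwdriver, 190 mm long, lying flat. Leave alone.
- jar_a: Bystander: lidded specimen jar, 53 mm wide, 60 mm tall. Origin under its centre. Leave alone.
- jar_b: Bystander: lidded specimen jar, 53 mm wide, 60 mm tall. Origin under its centre. Leave alone.
- disinfectant: Bystander: disinfectant bottle, 68 mm wide, 190 mm tall. Origin under its centre. Leave alone.
- glove_box: Bystander: box of gloves, 125 x 240 x 75 mm. Origin under its centre. Leave alone.
Mind the look-alikes: they are no part of the job. What is shaped like the stand but pink or red is not meant.

How it is judged:
On the way:
1. the coarse comb is seated in the spindle's thread, fully home and flat, under a light push, for most of a second (z of coarse_comb in the frame of vblocks between 0.07 and 0.0765 m and y of coarse_comb in the frame of vblocks between -0.004 and 0.004 m and angle between coarse_comb's own x axis and vertical between 1.536 and 1.606 rad and angle between the x axis of coarse_comb and the x axis of vblocks, either way round below 0.07 rad and contact force between coarse_comb and vblocks between 1.5 and 15 N), for 0.8 s.
At the end, for the whole second after the job is handed in: The coarse comb rests upright in its own place in the stand (within 14 mm of where it was taken, bar down on the cheeks within 2 mm, tilted less than 0.1 rad), at rest and released; the fine comb is still in its place (z of coarse_comb in the frame of stand between 0.018 and 0.022 m and y of coarse_comb in the frame of stand between -0.005 and 0.005 m and angle between coarse_comb's own z axis and vertical below 0.1 rad and linear speed of coarse_comb below 0.02 m/s and distance of coarse_comb from where it was at the start of the episode below 0.014 m and distance of fine_comb from where it was at the start of the episode below 0.01 m); the robot touches nothing.
It fails at once if the coarse comb is pressed on the spindle or V-blocks with more than 30 N (contact force between coarse_comb and vblocks above 30 N).
It fails at once if the fine comb is taken out of its place (distance of fine_comb from where it was at the start of the episode above 0.015 m).
It fails at once if a bystander is moved by more than 20 mm (distance of any of bronze_nut, spanner, screwdriver, jar_a, jar_b, disinfectant, glove_box from where it was at the start of the episode above 0.02 m).
It also fails if it takes over 53 s, if anything falls off the work surface, if the arm or the gripper's body presses on something with over 40 N, if the wrist force passes 120 N, or if a joint passes its speed limit or range.

### The arm

A 7-joint arm with a two-finger parallel gripper is mounted at the origin on the work surface. World frame = base frame: x ahead of the robot, y to its left, z up, the work surface at z = 0. Lengths are in m, angles in rad, forces in N, time in s.
With the tool pointing down it reaches from about 0.35 to 0.9 m from the base axis. Payload 19.9 kg.
Tool frame: the origin (TCP) lies between the finger pads; the fingertips stand 19 mm ahead of it and the grasp point (between the pads) is the TCP; z points along the fingers, y is the line along which they close (so a half turn about z gives the same grasp; the last joint's range is limited). The gripper opens to 94 mm and grips with 3 to 60 N. Pads are 16 mm wide; open, the fingers measure 119 mm over their backs; the gripper's body (75 mm by 177 mm) begins 78 mm behind the grasp point.
Start: joints at [-1.361, 0.417, -0.01, 1.614, 0.005, 1.111, -0.053], TCP at [0.155, 0.605, 0.224] pointing down, gripper open.
Joint ranges: [-2.81, 2.81], [-0.39, 2.02], [-1.27, 1.25], [0.06, 2.57], [-1.19, 4.33], [0.19, 2], [-2.82, 2.82]. Speed limits (rad/s): [1.89, 1.89, 2.39, 2.39, 3.01, 3.01, 3.01].

### API

Orientations are given as a 3x3 rotation matrix whose columns are the frame's x, y, z axes.
In Python, from rig import robot gives the robot as it stands. Calls block until the motion is done:
- robot.move_ptp(position, orientation): joint-space move of the TCP to a pose.
- robot.move_linear(position, velocity=0.15, frame=None, threshold=None): straight line of the TCP; frame=None keeps the orientation; velocity is the mean speed in m/s. With threshold (N) it stops when the force on the tool has changed by that much, and returns True; else False.
- robot.goto_joints(angles): joint-space move.
- robot.gripper_to(opening): finger opening in m; the grip force is fixed at half the most; returns when the fingers have stopped.
- robot.pause(seconds).
- robot.ik(position, orientation): joint angles nearest the present ones, or None.
- robot.get_state(): the state.
- robot.grab_frame(name): name is "scene" or "top"; returns the picture (384x512x3 uint8, red, green, blue); there is no depth.
- robot.camera_info(name): a dict with "fx", "fy", "cx", "cy" (pixels), "rvec" (rotation vector, rad) and "tvec" (3), from world to camera coordinates, as OpenCV has them. Camera axes: x right, y down, z forward; pixel columns grow to the right and rows downward; lengths in m; the calibration is good to about 2 mm. A picture is of the moment at which its call begins. camera_info takes no time and is no camera call.
A pose or a line that the arm cannot do raises robot.PlanningError and nothing moves.
- robot.sign_off(): hands the job in; it is judged then, once.
The state is a dict: "time": time; "qpos": joint angles; "joint_vel": joint speeds; "effort": joint torques, N m; "ee_pos": TCP position; "tool_rot": TCP orientation; "force": force on the tool from outside, world axes, zero at the start; "moment": the same for the moment, N m; "opening": finger opening in m; "grasp_force": force on a finger pad.
Only numpy, scipy, OpenCV 4.12 (cv2) and the standard library are available. Lean on these libraries where they do the work, as an engineer would, in place of code of your own. Each camera call takes 0.05 s, during which the arm holds its last target. There are 200 camera calls.

## Working session

There is one attempt and no reset: what is moved stays moved. The work goes in short steps, each a Python script; the robot and the scene stay as the last script left them, time stands still between calls to the robot, and variables do not carry over. Pictures are saved under pics/ and viewed, at most 10 in all, crops included, and the job is handed in when it is done.

```bash
mkdir -p pics; ls; python3 - <<'E'
from rig import robot
import cv2
for n in("scene","top"):
    cv2.imwrite(f"pics/{n}0.png",robot.grab_frame(n)[:,:,::-1]); print(n,robot.camera_info(n))
print(robot.get_state())
E
```

```text
pics
scene {'fx': 366.5483609607401, 'fy': 366.5483609607401, 'cx': 255.9662617305884, 'cy': 200.80885677356207, 'rvec': array([ 0.70590274,  2.46484082, -1.30871244]), 'tvec': array([ 0.46130148, -0.11507506,  1.64731435])}
top {'fx': 407.2916662597403, 'fy': 407.2916662597403, 'cx': 262.731780111811, 'cy': 200.34108476677335, 'rvec': array([ 2.0111756 , -2.19185748,  0.25018761]), 'tvec': array([0.03715201, 0.56319529, 1.37975474])}
{'time': 0.1, 'qpos': array([-1.36151672,  0.417897  , -0.01028723,  1.61407368,  0.00470689,
        1.11074538, -0.05299937]), 'joint_vel': array([ 0.00020989, -0.00149797,  0.00147498, -0.00301745,  0.00122224,
       -0.00035438,  0.00051848]), 'effort': array([ 1.97434594e-03, -8.52580619e+01,  6.39638286e-01, -4.26690781e+01,
       -4.91205056e-02,  1.63776713e-02,  9.75121748e-05]), 'ee_pos': array([0.15504188, 0.60514074, 0.22391565]), 'tool_rot': array([[-9.68718536e-01,  2.48161977e-01, -1.76512774e-04],
       [ 2.48162020e-01,  9.68717932e-01, -1.08594057e-03],
       [-9.84980702e-05, -1.09577453e-03, -9.99999395e-01]]), 'force': array([-0.1916689 , -0.2716178 , -0.72132639]), 'moment': array([-0.05589768,  0.03115971, -0.00457009]), 'grasp_force': 0.0, 'opening': 0.09423570706689342}
```

View pics/top0.png

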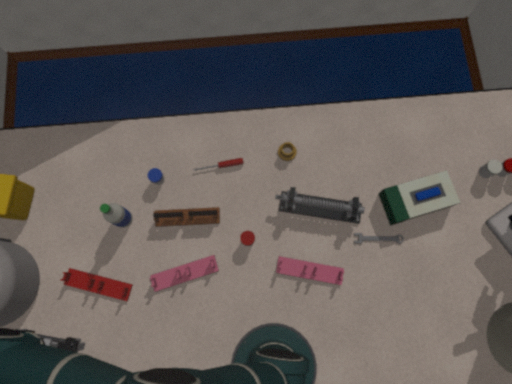

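View pics/scene0.png

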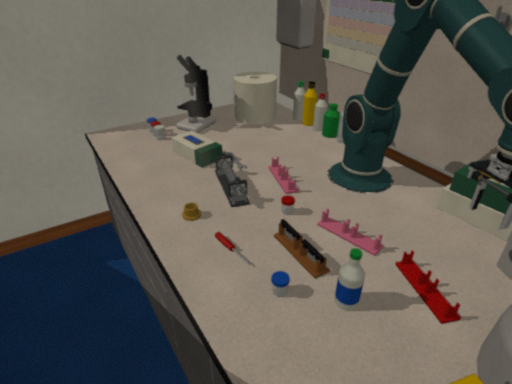

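The wooden stand sits at about (187,217) in the top view with the V-blocks at (320,206). In the scene view they are at (301,248) and (232,180). I'll enlarge those areas.

```bash
python3 - <<'E'
import cv2,numpy as np
t=cv2.imread("pics/top0.png");s=cv2.imread("pics/scene0.png")
def c(im,x,y,w,h,k):
    return np.clip(cv2.resize(im[y:y+h,x:x+w],None,fx=k,fy=k,interpolation=cv2.INTER_CUBIC)*1.6,0,255).astype('uint8')
a=np.hstack([c(t,148,200,80,37,5),c(t,270,180,80+0,37,5)])
b=np.hstack([c(s,268,212,64,64,6),c(s,205,145,64,64,6)])
a=np.vstack([c(t,148,200,80,36,8)[:, :640],np.zeros((10,640,3),'uint8'),c(t,272,182,91,42,7)[:,:640] if 0 else cv2.resize(c(t,272,182,94,44,7),(640,300))])
cv2.imwrite("pics/a1.png",a);cv2.imwrite("pics/b1.png",b);print(a.shape,b.shape)
E
```

```text
(598, 640, 3) (384, 768, 3)
```

View pics/a1.png

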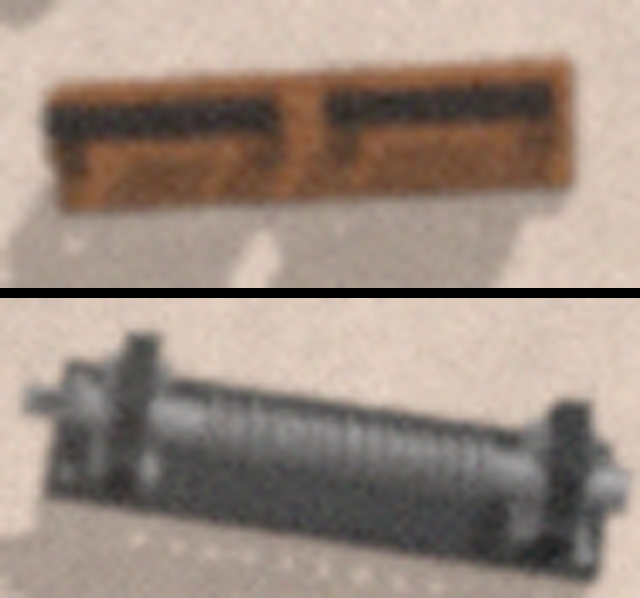

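View pics/b1.png

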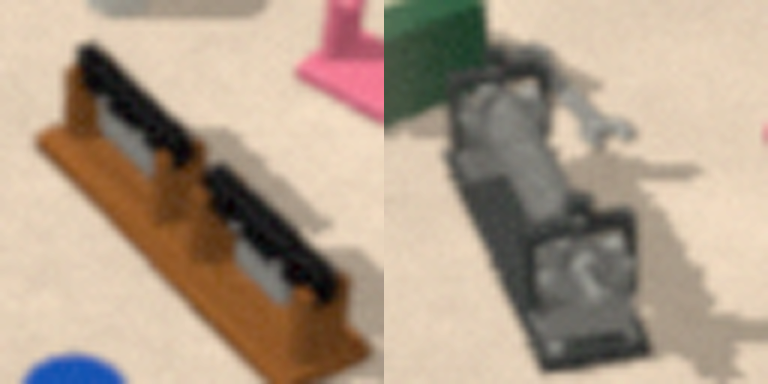

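The crops show the black bars of both combs in the wooden stand, and the farther place (the right one in the top view) looks to have the longer leaf. The thread stripes also resolve in the top view. Next I'll turn these into world positions.

```bash
cat > h.py <<'E'
import numpy as np,cv2
from rig import robot
from scipy.spatial.transform import Rotation as Ro
def cam(n):
    i=robot.camera_info(n);K=np.array([[i['fx'],0,i['cx']],[0,i['fy'],i['cy']],[0,0,1]])
    return K,Ro.from_rotvec(i['rvec']).as_matrix(),np.array(i['tvec'])
def ray(n,uv):
    K,R,t=cam(n);uv=np.atleast_2d(uv).astype(float)
    d=np.c_[uv,np.ones(len(uv))]@np.linalg.inv(K).T@R
    return -R.T@t,d
def plane(n,uv,p,nrm):
    c,d=ray(n,uv);nrm=np.array(nrm,float);return c+d*(((np.array(p)-c)@nrm)/(d@nrm))[:,None]
def atz(n,uv,z): return plane(n,uv,[0,0,z],[0,0,1])
def proj(n,X):
    K,R,t=cam(n);q=(np.atleast_2d(X)@R.T+t)@K.T;return q[:,:2]/q[:,2:]
def avg(n,k=6): return np.mean([robot.grab_frame(n).astype(float) for _ in range(k)],0)
E
python3 - <<'E'
from h import *
T=avg("top");S=avg("scene");np.savez("im.npz",T=T,S=S)
print("camC",ray("top",[0,0])[0],ray("scene",[0,0])[0])
# stand (brown) & bars
def box(im,u0,v0,u1,v1,f):
    m=np.zeros(im.shape[:2],np.uint8);m[v0:v1,u0:u1]=f(im[v0:v1,u0:u1])*255;return m
br=box(T,145,198,230,236,lambda a:(a[...,0]>1.5*a[...,2])|(a.max(-1)<55))
c=max(cv2.findContours(br,0,1)[0],key=cv2.contourArea)
r=cv2.minAreaRect(atz("top",c[:,0],0.012)[:,:2].astype('f4'));print("stand rect",r)
dk=box(T,145,198,230,222,lambda a:a.max(-1)<62)
n,l,st,ce=cv2.connectedComponentsWithStats(dk)
bars=[]
for i in range(1,n):
    if st[i,4]>40:
        uv=np.argwhere(l==i)[:,::-1];P=atz("top",uv,0.069)[:,:2]
        rr=cv2.minAreaRect(P.astype('f4'));print("bar",st[i],P.mean(0),rr);bars.append(P.mean(0))
d=bars[1]-bars[0];d/=np.linalg.norm(d);print("bar dir",d,np.linalg.norm(bars[1]-bars[0]))
# leaf extents in scene: gray pixels
g=box(S,268,212,332,276,lambda a:(abs(a[...,0]-a[...,2])<22)&(a.max(-1)>62)&(a.max(-1)<150))
n,l,st,ce=cv2.connectedComponentsWithStats(g)
for i in range(1,n):
    if st[i,4]>12:
        X=plane("scene",np.argwhere(l==i)[:,::-1],[*bars[0],.03],[-d[1],d[0],0])
        s=(X[:,:2]-bars[0])@d;print("gray",st[i],s.min(),s.max(),X[:,2].min(),X[:,2].max())
# spindle rectified at z=.062 along rough axis
e=atz("top",[[276,197],[363,210]],.062)[:,:2];print("spindle rough ends",e)
c=e.mean(0);a=(e[1]-e[0])/np.linalg.norm(e[1]-e[0]);b=np.array([-a[1],a[0]])
xs=np.arange(-.19,.19,.0005);ys=np.arange(-.07,.07,.0005)
def rect(z):
    G=c+xs[None,:,None]*a+ys[::-1][:,None,None]*b
    q=proj("top",np.c_[G.reshape(-1,2),np.full(G.size//2,z)]).reshape(*G.shape[:2],2).astype('f4')
    return cv2.remap(T.astype('f4'),q[...,0],q[...,1],cv2.INTER_CUBIC)
im=rect(.062);print(c,a,b);np.savez("r.npz",c=c,a=a,b=b)
o=np.clip(im*1.7,0,255).astype('uint8')[:,:,::-1].copy()
for k in range(0,280,20): cv2.line(o,(0,k),(8,k),(0,0,255),1)
for k in range(0,760,20): cv2.line(o,(k,0),(k,8),(0,0,255),1)
S2=np.clip(cv2.resize(S[212:266,268:328],None,fx=5,fy=5,interpolation=2)*1.6,0,255).astype('uint8')[:,:,::-1]
out=np.zeros((560,760,3),np.uint8);out[:280]=o;out[285:285+270,:300]=S2;cv2.imwrite("pics/r1.png",out)
E
```

```text
camC [0.23700064 0.01383601 1.47171043] [1.15246816 0.96529506 0.82444434]
stand rect ((0.5406491160392761, 0.2702814042568207), (0.23662833869457245, 0.05833657085895538), 87.99592590332031)
bar [188 210  29  10 145] [0.53585749 0.20782353] ((0.5308855772018433, 0.20533429086208344), (0.09840370714664459, 0.028760358691215515), 87.61051177978516)
bar [154 212  29  10 161] [0.53912207 0.32502584] ((0.5346800088882446, 0.3246572017669678), (0.0983177199959755, 0.030219240114092827), 87.49517822265625)
bar dir [0.02784346 0.9996123 ] 0.11724776635822201
gray [282 212  30   3  84] -0.05675425701990763 0.09212333368393266 0.0907549729775129 0.18387290671621892
gray [280 219  21  16  22] -0.06618436717031916 0.049723259809682015 0.0469444442804543 0.07066004404049941
gray [285 231   9  10  33] -0.032906891582403626 0.014818646805763105 0.012338998145100533 0.032431171566123185
gray [302 234  30  34 166] 0.05973666063653196 0.20660322623311858 0.047851386362337434 0.090795972233497
gray [307 252   9  10  36] 0.09312631651248726 0.13542041236756824 0.013231925403984546 0.032388698021999285
gray [278 270  12   6  15] -0.06279966419570453 0.008176760327785377 -0.18800888443378416 -0.14797541061129849
spindle rough ends [[ 0.57307975 -0.05948362]
 [ 0.49957781 -0.36127824]]
[ 0.53632878 -0.21038093] [-0.23663251 -0.97159922] [ 0.97159922 -0.23663251]
```

View pics/r1.png

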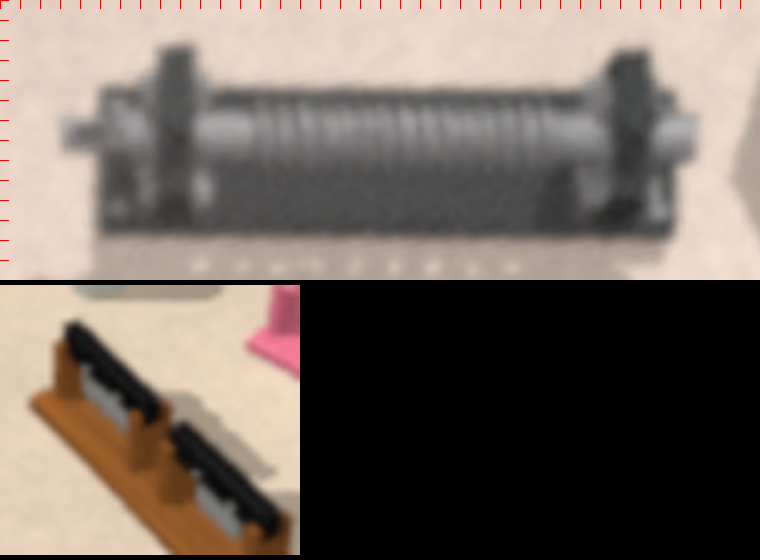

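Back-projected onto the comb plane, the grey leaf at the far place (y≈0.208) is the longer one: 47.7 mm visible against 42.3 mm. So the coarse comb is there, centred near (0.538, 0.208). I'll refine the V-block base edges, then pick.

```bash
cat >> h.py <<'E'
def tool(d):
    x=np.array([d[0],d[1],0.]);x/=np.linalg.norm(x);z=np.array([0,0,-1.]);return np.c_[x,np.cross(z,x),z]
E
python3 - <<'E'
from h import *
D=np.load("im.npz");T=D['T'];r=np.load("r.npz");c,a,b=r['c'],r['a'],r['b']
xs=np.arange(-.19,.19,.0005);ys=np.arange(-.07,.07,.0005)
G=c+xs[None,:,None]*a+ys[::-1][:,None,None]*b
q=proj("top",np.c_[G.reshape(-1,2),np.full(G.size//2,.062)]).reshape(*G.shape[:2],2)
I=cv2.remap(T.mean(-1).astype('f4'),*[q[...,k].astype('f4') for k in(0,1)],cv2.INTER_CUBIC)
I=cv2.GaussianBlur(I,(0,0),2)
def bk(u,v,z): return atz("top",q[int(round(v)),int(round(u))],z)[0,:2]
gy=np.diff(I,axis=0);gx=np.diff(I,axis=1)
top=[bk(u,70+np.argmin(gy[70:105,u]),.012) for u in range(225,560,5)]
bot=[bk(u,220+np.argmax(gy[220:250,u]),.003) for u in range(230,540,5)]
lef=[bk(85+np.argmin(gx[v,85:115]),v,.010) for v in range(170,220,5)]
rig=[bk(655+np.argmax(gx[v,655:690]),v,.010) for v in range(170,220,5)]
L=lambda p:np.median((np.array(p)-c)@np.c_[a,b],0)
for n,p in zip("tblr",(top,bot,lef,rig)):
    z=(np.array(p)-c)@np.c_[a,b];print(n,np.median(z,0),np.polyfit(z[:,0],z[:,1],1) if n in"tb" else "")
print("profile across thread",np.round(I[80:200:3,270:540].mean(1)).astype(int))
v=I[118:128,240:560].mean(0);print("along",np.round(v[::2]).astype(int))
s=robot.get_state();print(s['time'])
# go above coarse comb
d=np.array([.035,.999]);p=[.5384,.2075]
for R in(tool(d),tool(-d)):
    k=robot.ik([*p,.2],R);print(k)
E
```

```text
t [0.01039183 0.03860141] [-0.00582648  0.0386156 ]
b [ 0.00745541 -0.03665835] [-0.00522273 -0.03661101]
l [-0.14233334 -0.01505188] 
r [ 0.15810467 -0.01505188] 
profile across thread [119 111 100  86  73  63  58  57  61  65  71  76  80  83  84  84  83  80
  78  76  73  70  68  65  63  60  58  55  53  51  49  47  46  46  46  46
  46  46  46  46]
along [97 96 96 94 92 90 87 85 84 84 84 84 84 84 84 82 80 79 79 80 82 84 84 84
 83 82 80 78 77 79 81 85 87 88 88 87 85 83 81 80 80 81 83 85 87 88 89 89
 88 87 87 87 88 88 88 87 86 85 84 82 82 82 83 84 85 85 85 84 83 83 83 83
 84 84 84 83 81 80 79 80 82 85 88 90 91 90 89 86 84 82 82 83 85 87 88 88
 87 85 82 80 79 80 82 84 86 87 87 87 87 86 85 85 85 86 86 86 85 84 83 83
 82 82 83 84 85 85 83 81 79 78 79 80 81 82 83 83 82 80 78 77 77 78 81 83
 85 86 87 86 84 82 81 82 84 86 87 88 88 88 88 88]
0.7
[-0.85931383  0.39903112  0.55945466  1.77704153 -0.24224876  1.0344348
 -0.24539506]
[-4.20480497e-01  3.56513064e-01 -8.69349072e-04  1.76204108e+00
  3.55408608e-04  1.02303866e+00  2.68509167e+00]
```

```bash
cat >> h.py <<'E'
Dst=np.array([.035,.999]);Pst=np.array([.5384,.2075]);Rst=tool(Dst)
_r=np.load("r.npz");A=_r['a']-.0055*_r['b'];A/=np.linalg.norm(A);B=np.array([-A[1],A[0]])
Csp=_r['c']+.0079*_r['a']+.0010*_r['b'];Rsp=tool(-A)
E
python3 - <<'E'
from h import *
print(Csp,A)
robot.move_ptp([*Pst,.14],Rst);print(robot.get_state()['time'])
print(robot.move_linear([*Pst,.057],.1,threshold=12))
s=robot.get_state();print(s['time'],s['ee_pos'],s['force'])
cv2.imwrite("pics/g.png",np.hstack([cv2.resize(robot.grab_frame(n)[v:v+60,u:u+80,::-1],None,fx=5,fy=5,interpolation=2) for n,u,v in(("top",160,190),("scene",250,205))]))
E
```

```text
[ 0.53543098 -0.2182932 ] [-0.24197265 -0.97028307]
2.7167
False
3.7 [0.53877179 0.20758916 0.05754172] [-0.14972982 -0.41499678  0.28239195]
```

View pics/g.png

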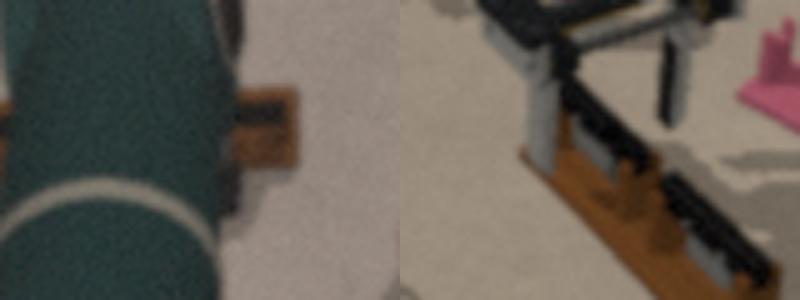

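The fingers straddle the far bar at its middle: fingers at (545,150) and (670,100), with the bar's middle near (610,122). Now close, lift, carry over the spindle and make the first probe.

```bash
cat >> h.py <<'E'
def st():
    s=robot.get_state();f=np.array(s['force']);e=np.array(s['ee_pos'])
    return s['time'],np.round(((e[:2]-Csp)@A*1e3,(e[:2]-Csp)@B*1e3,e[2]*1e3),2),np.round((f[:2]@A,f[:2]@B,f[2]),2),s
def at(x,z,y=0): return [*(Csp+A*x+B*y),z]
E
python3 - <<'E'
from h import *
robot.gripper_to(.008)
s=robot.get_state();print(s['time'],s['opening'],s['grasp_force'],s['ee_pos'])
robot.move_linear([*Pst,.22],.2)
s=robot.get_state();print(s['time'],s['opening'],s['grasp_force'],s['force'])
robot.move_ptp(at(-.001,.15),Rsp)
print(st()[:3])
robot.pause(.2);print(st()[:3])
robot.move_linear(at(-.001,.123),.06,threshold=8)
print(st()[:3])
r=robot.move_linear(at(-.001,.111),.012,threshold=4);print(r,st()[:3])
cv2.imwrite("pics/p.png",np.hstack([cv2.resize(robot.grab_frame(n)[v:v+60,u:u+80,::-1],None,fx=5,fy=5,interpolation=2) for n,u,v in(("top",280,180),("scene",195,135))]))
E
```

```text
5.0 0.01378572395348813 29.99981313943863 [0.53858544 0.20748724 0.05704843]
5.9667 0.013642292869809402 29.999772906303406 [-0.46048906 -0.09575647 -0.53881871]
(7.55, array([ -2.39,   0.32, 149.99]), array([-0.32, -0.2 , -0.56]))
(7.75, array([ -1.91,   0.21, 150.06]), array([-0.37,  0.36, -1.12]))
(8.35, array([-8.000e-01, -5.000e-02,  1.229e+02]), array([ 0.38, -0.4 , -0.54]))
True (8.9583, array([-1.0100e+00,  8.0000e-02,  1.1678e+02]), array([-1.65, -1.32,  6.7 ]))
```

View pics/p.png

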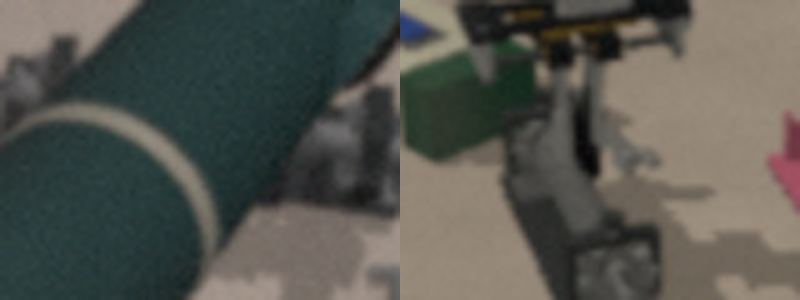

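Contact came at TCP z 116.8, so the tips are on the crests. I'll check the lateral alignment by projection while stepping along the thread.

```bash
python3 - <<'E'
from h import *
for x,y,z in((-.05,0,.124),(-.05,0,.1),(.05,0,.124),(-.05,.007,.124),(-.05,-.007,.1)):
    print((x,y,z),((proj("scene",at(x,z,y))[0]-[195,135])*5+[400,0]).round())
for x in(.0015,-.0035,.004):
    robot.move_linear(at(x,.1195),.03)
    robot.pause(.1);f0=st()[2]
    r=robot.move_linear(at(x,.1115),.01,threshold=4);t=st();print(x,r,t[:3],f0)
    if t[1][2]<115.8: break
E
```

```text
(-0.05, 0, 0.124) [588. 156.]
(-0.05, 0, 0.1) [589. 183.]
(0.05, 0, 0.124) [557. 101.]
(-0.05, 0.007, 0.124) [580. 157.]
(-0.05, -0.007, 0.1) [598. 181.]
0.0015 True (9.8667, array([1.4600e+00, 6.0000e-02, 1.1691e+02]), array([-0.3 , -0.63,  8.01])) [ 0.37 -0.22 -0.93]
-0.0035 True (11.025, array([-3.6000e+00, -3.0000e-02,  1.1197e+02]), array([-0.44, -0.6 ,  6.69])) [ 0.32 -0.41 -0.4 ]
```

At -3.5 mm the comb dropped the full 5 mm (comb z 0.075) with no side force. Now hold and monitor the push.

```bash
python3 - <<'E'
from h import *
z=robot.get_state()['ee_pos'][2]
for i in range(16):
    robot.pause(.1);t=st();print(round(t[0],2),t[1],t[2],t[3]['moment'].round(2))
    if i in(1,) and not 5<t[2][2]+0.7<10.5: break
E
```

```text
11.12 [-3.6200e+00 -3.0000e-02  1.1195e+02] [-0.01 -0.84  6.67] [ 0.05  0.3  -0.04]
11.22 [-3.6200e+00 -3.0000e-02  1.1195e+02] [-0.16 -0.21  6.32] [ 0.04  0.37 -0.05]
11.32 [-3.6100e+00 -4.0000e-02  1.1197e+02] [-0.29 -1.09  6.15] [0.09 0.33 0.03]
11.43 [-3.6300e+00 -4.0000e-02  1.1194e+02] [-0.12 -0.21  7.03] [ 0.06  0.26 -0.  ]
11.53 [-3.6200e+00 -4.0000e-02  1.1195e+02] [-0.4  -0.81  7.33] [ 0.1   0.26 -0.04]
11.62 [-3.6100e+00 -5.0000e-02  1.1196e+02] [-0.66 -0.63  7.56] [0.04 0.28 0.03]
11.72 [-3.6400e+00 -3.0000e-02  1.1195e+02] [-0.72 -0.22  6.87] [ 0.1   0.31 -0.01]
11.82 [-3.6100e+00 -3.0000e-02  1.1195e+02] [-1.52 -0.69  6.28] [ 0.07  0.3  -0.01]
11.93 [-3.6200e+00 -3.0000e-02  1.1196e+02] [-0.77 -1.09  6.8 ] [ 0.12  0.3  -0.04]
12.03 [-3.6200e+00 -2.0000e-02  1.1197e+02] [-0.48 -1.22  6.63] [0.11 0.33 0.02]
12.12 [-3.6300e+00 -4.0000e-02  1.1195e+02] [-0.34 -0.85  6.94] [ 0.06  0.25 -0.01]
12.22 [-3.6400e+00 -7.0000e-02  1.1194e+02] [-0.65 -1.2   5.88] [ 0.04  0.31 -0.02]
12.32 [-3.6300e+00 -4.0000e-02  1.1197e+02] [-0.21 -0.32  7.94] [0.06 0.34 0.04]
12.43 [-3.6500e+00 -5.0000e-02  1.1193e+02] [-0.73 -1.46  6.72] [0.08 0.37 0.06]
12.53 [-3.6100e+00 -7.0000e-02  1.1193e+02] [-0.25 -1.59  6.71] [0.11 0.22 0.03]
12.62 [-3.6200e+00 -4.0000e-02  1.1195e+02] [ 0.3  -0.1   6.55] [0.11 0.29 0.  ]
```

Held for 1.6 s at about 7 N and square. There is plenty of time left, so I'll verify lateral centring cheaply by touching the crests at y = ±7 mm.

```bash
python3 - <<'E'
from h import *
robot.move_linear(at(-.0036,.1195),.04)
for y in(.007,-.007):
    robot.move_linear(at(.0014,.1195,y),.03);robot.pause(.1)
    r=robot.move_linear(at(.0014,.1135,y),.01,threshold=4);print(y,r,st()[:3])
    robot.move_linear(at(.0014,.1195,y),.04)
print(st()[0])
E
```

```text
0.007 True (13.9, array([  1.37,   7.09, 116.82]), array([-1.22, -2.16,  8.1 ]))
-0.007 True (15.3333, array([  1.41,  -6.87, 115.14]), array([-0.65, -0.21,  6.31]))
15.6
```

The heights differ by 1.7 mm, so the spindle's top line is really about 3.4 mm toward +B and the first seating was near the y limit. I'll confirm on the other side and reseat centred.

```bash
python3 - <<'E'
from h import *
robot.move_linear(at(.0014,.1195,.0137),.03);robot.pause(.1)
r=robot.move_linear(at(.0014,.1125,.0137),.01,threshold=4);t=st();print(r,t[:3])
robot.move_linear(at(.0014,.1195,.0137),.04)
low=max(0,116.87-t[1][2]);e=t[1][1]-2.5-np.sqrt(36*low);e=(e+3.5)/2;print("e",e)
y=float(np.clip(e,2.4,4.4))/1e3
x=-.0036
robot.move_linear(at(x,.1195,y),.03);robot.pause(.1)
r=robot.move_linear(at(x,.1113,y),.01,threshold=4);t=st();print(r,t[:3])
if t[1][2]<112.4:
    for i in range(7): robot.pause(.2);t=st();print(t[1],t[2])
E
```

```text
True (17.0833, array([  1.38,  13.8 , 114.13]), array([-0.88,  0.62,  4.59]))
e 2.4341163928259375
True (18.7417, array([ -3.78,   2.39, 111.96]), array([-1.08,  0.21,  5.8 ]))
[ -3.82   2.4  111.94] [-0.71 -1.1   6.46]
[ -3.79   2.42 111.96] [-0.25 -1.    6.03]
[ -3.8    2.41 111.96] [ 0.36 -0.68  6.22]
[ -3.8    2.4  111.96] [-0.43 -0.48  6.22]
[ -3.77   2.41 111.98] [-0.45 -2.03  6.6 ]
[ -3.78   2.4  111.95] [-0.78 -0.58  6.44]
[ -3.79   2.4  111.96] [-0.41 -0.41  6.31]
```

The spindle centre is at about +2.5 mm, and the comb has now been held there 1.4 s at about 6.5 N. Return it to the stand.

```bash
python3 - <<'E'
from h import *
robot.move_linear(at(-.0038,.2,.0024),.12)
robot.move_ptp([*Pst,.18],Rst);robot.pause(.3)
P=np.array([.53858,.20749])
s=robot.get_state();print(s['time'],s['ee_pos'],s['force'])
robot.move_linear([*P,.085],.1,threshold=8)
print(robot.move_linear([*P,.0565],.02,threshold=4))
s=robot.get_state();print(s['time'],s['ee_pos'],s['force'],s['opening'])
E
```

```text
22.8833 [0.5385921  0.20698854 0.18004701] [-0.31876682 -1.33707498 -0.42076089]
True
25.3083 [0.53861728 0.20746384 0.05697515] [-1.31243626 -0.2279349   6.65404527] 0.013586086313548634
```

Contact came at TCP z 56.98 mm, against 57.05 mm when it was taken, so the bar is down on the cheeks. Release and retract.

```bash
python3 - <<'E'
from h import *
robot.gripper_to(.06);robot.move_linear([.53858,.20749,.16],.1)
robot.move_ptp([.40,.10,.3],Rst);robot.pause(.3)
s=robot.get_state();print(s['time'],s['force'],s['opening'])
cv2.imwrite("pics/e.png",np.hstack([cv2.resize(robot.grab_frame(n)[v:v+60,u:u+80,::-1],None,fx=5,fy=5,interpolation=2) for n,u,v in(("top",148,190),("scene",260,210))]))
E
```

```text
28.6917 [ 0.93490717 -0.15799549 -0.0076965 ] 0.059653231896031514
```

View pics/e.png

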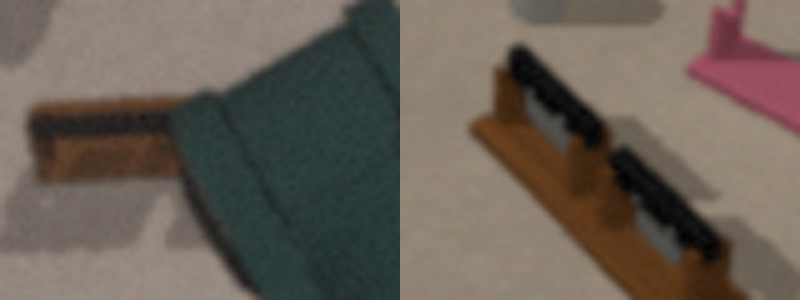

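Both combs lie in their places as at the start: the coarse bar at (555,95) and the fine bar at (665,205) in the right-hand crop. The gripper is clear.

```bash
python3 -c "
from rig import robot
print(robot.sign_off())"
```

```text
the job is handed in; nothing more can be done
None
```

The spindle has a 10 mm thread: the coarse comb seated fully home and was held centred for about 1.4 s at roughly 6.5 N, then put back in its own place, released, and the job handed in at about 29 s (no verdict was returned).

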